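# Dock the battery pack and start the power station

### The arm

A 6-joint arm with a two-finger parallel gripper is mounted at the origin on the work surface. World frame = base frame: x ahead of the robot, y to its left, z up, the work surface at z = 0. Lengths are in m, angles in rad, forces in N, time in s.
With the tool pointing down it reaches from about 0.35 to 0.775 m from the base axis. Payload 7.3 kg.
Tool frame: the origin (TCP) lies midway between the tips of the shut fingers; the grasp point (between the pads) lies 19 mm behind it (tcp_to_grasp is the distance from the TCP to the grasp point, in m); z points along the fingers, y is the line along which they close (so a half turn about z gives the same grasp; the last joint's range is limited). The gripper opens to 92 mm and grips with 3 to 60 N. Pads are 19 mm wide; open, the fingers measure 130 mm over their backs; the gripper's body (75 mm by 190 mm) begins 47 mm behind the grasp point.
Start: joints at [-1.454, 0.342, 1.524, -0, 1.275, -0.146], TCP at [0.136, -0.507, 0.227] pointing down, gripper open.
Joint ranges: [-2.53, 2.53], [-0.77, 2.02], [0.04, 2.7], [-1, 4.14], [0.28, 2.66], [-3.11, 3.11]. Speed limits (rad/s): [2.57, 2.57, 3.14, 3.14, 3.14, 3.14].

### API

Orientations are given as [roll, pitch, yaw] about the fixed x, y, z axes, in that order (R = Rz(yaw) Ry(pitch) Rx(roll)).
In Python, from cell import observe, read_camera, calibration, hand_in, tcp_to_grasp gives the robot as it stands.
- The arm moves only by the tool send_rows, never from a script. Its argument "targets" is a list of rows, each a list of 5 numbers: the opening, from 0 (shut) to 1 (fully open), then the shift along the world's x, y, z in m, then the turn about the world's z in rad. A call has 1 to 5 rows; each row shifts and turns the commanded pose from where the row before left it; what a row does not reach is not made up. A row lasts 1/10 s, in which the tool goes at most 50 mm and 8.59 degrees, less where a joint would pass 70% of its speed; a pose out of reach is approached as far as the arm can. A call is refused whole if a number of a shift passes 0.05 or a number of a turn 0.15, either way. A call with a gripper value outside its range is refused whole. The fingers move at their own pace and stop on an object; "grip_force" is the grip in N (left out, the last holds). Time passes only in rows, so rows that do not move let the fingers close. It gives the time, the measured TCP pose, the force, the opening and the grip force at its end, in the units of the state.
- observe(): the state, without advancing time (a new reading comes with each control period).
- read_camera(name): name is "scene" or "side" or "wrist"; returns (picture, depth): 420x560x3 uint8, red, green, blue; 420x560 float32, m along the optical axis (not along the pixel's ray), 0 where there is no reading.
- calibration(name): a dict with "intrinsics" (3x3 intrinsics, pixels), "k1" (the pictures are not rectified: a ray, as slopes to the right and down, at radius r is drawn at 1 + k1 r^2 times it, then the intrinsics apply), "world_to_cam" (4x4, takes a point from world to camera coordinates); the wrist camera has in their place "hand_eye" (4x4, takes a point from camera to tool coordinates, whose origin is the TCP and whose axes are the flange's). Camera axes: x right, y up, looking along -z (the intrinsics and any distortion apply to the point x, -y, -z); pixel columns grow to the right and rows downward; lengths in m; the calibration is good to about 2 mm. A picture is of the moment at which its call begins: read the wrist's pose just before it. calibration takes no time and is no camera call.
- hand_in(): hands the job in; it is judged then, once.
The state is a dict: "time": time; "qpos": joint angles; "qvel": joint speeds; "joint_efforts": joint torques, N m; "tool_pos": TCP position; "tool_rot": TCP orientation; "contact_force": force on the tool from outside, world axes, zero at the start; "torque": the same for the moment, N m; "opening": finger opening in m; "grip_force": force on a finger pad.
Only numpy, scipy, OpenCV 4.12 (cv2) and the standard library are available. Lean on these libraries where they do the work, as an engineer would, in place of code of your own. Each camera call takes 0.05 s, during which the arm holds its last target. There are 200 camera calls.

### The job

Slide the orange battery pack up to the dock on the side of the power station until it sits flush and square against it, gap closed and sides in line. Then turn the red start key on the sloped panel clockwise to its stop, hold it there for two seconds, and let go so that it springs back home, with the pack still docked. Do not turn the key before the pack is docked, and leave the other things on the bench where they are.

Things in the scene. Friction and masses are not known exactly. Their poses are not given: they have to be found in the camera images.
- station: Orange-black power station fixed to the bench, 200 x 200 mm. Origin: underside centre, on the bench; x roughly away from the robot, y to the dock, z up. Opposite the dock is a 170 mm panel whose normal leans 40 degrees from vertical to the right (-y). A clear hood as wide stands 75 mm square out of the panel's upper edge, its face 66 mm from the key's axis, its top 0.22 m above the bench.
- dock (a point): Centre of the dock face on the left (+y) side of the power station: the end of a black block 100 mm wide (x) and 75 mm tall with two copper contact strips, 37.5 mm above the bench and 125 mm from the station's origin along y. Axes as the station's; y points out of the face.
- pack: Loose orange and black battery pack, 100 mm wide (x), 170 mm long (y), 75 mm tall, about 0.8 kg, standing on the bench a hand's width or less left of the dock. Origin: centre of its underside; z up. Its end facing -y carries two copper contact strips and belongs against the dock.
- pack_face (a point): Centre of the pack's contact end face (the -y end), 37.5 mm above its underside. Axes as the pack's.
- pack_handle (a point): Middle of the pack's black arched handle: a bar 126 mm long (y), 22 mm wide (x), from 94 to 116 mm above the pack's underside, this point at 105 mm; the space under the bar is 19 mm high. Axes as the pack's.
- key (a joint): Angle of the start key (rad): 0 at home, where the spring holds it, 1.0 at its stop. Grows as the key is turned clockwise seen by a person facing the panel. It takes 0.1 to 0.3 N m.
- key_grip (a point): Point on the start key's axis, 30 mm above its foot. The key is a red round ribbed knob, 56 mm across, 45 mm tall, square on the sloped panel, with a white pointer line on top. z runs along its axis out of the panel (40 degrees from vertical); y along the pointer, which at home points up the panel to a white mark; a green mark shows the stop.
- mug: light-blue mug, 80 mm across, 92 mm tall, beyond the pack. Bystander. Origin: centre of its underside.
- screwdriver: yellow-handled screwdriver lying on the bench on the robot's side of the power station. Bystander. Origin: centre of its underside.
- spraycan: blue spray-paint can, 64 mm across, 180 mm tall, beyond the power station. Bystander. Origin: centre of its underside.
- jar: amber jar with a steel cap, 68 mm across, 100 mm tall, right of and beyond the power station. Bystander. Origin: centre of its underside.
- taperoll: brown roll of tape lying flat, 100 mm across, 25 mm tall, right of the power station below the panel. Bystander. Origin: centre of its underside.
- hammer: hammer lying on the bench, left of the pack. Bystander. Origin: centre of its underside.
Mind the look-alikes: they are no part of the job. What is shaped like the pack but pink or purple is not meant.

How it is judged:
By the outcome, as a careful person would: the job done as asked, in the order asked, and still so for the second after the job is handed in, with the robot touching nothing.
It also fails if it takes over 58 s, if anything falls off the work surface, if the arm or the gripper's body presses on something with over 40 N, if the wrist force passes 120 N, or if a joint passes its speed limit or range.

## Working session

There is one attempt and no reset: what is moved stays moved. The work goes in short steps, Python scripts to look and compute and a tool call to move; the robot and the scene stay as the last step left them, time stands still between calls to the robot, and variables do not carry over. Pictures are saved under pics/ and viewed, at most 10 in all, crops included, and the job is handed in when it is done.

Besides the shell and the picture viewer there is one more tool, called after "Call:" in YAML: its name, and indented under it one key for each argument. send_rows: Moves the arm, as the interface text tells. Its arguments: {"type":"object","properties":{"targets":{"type":"array","items":{"type":"array","items":{"type":"number"}}},"grip_force":{"type":"number"}},"required":["targets"]}

```bash
ls; mkdir -p pics
cat > h.py <<'E'
import numpy as np, cv2, pickle
from cell import *
def snap(n):
    s=observe(); im,d=read_camera(n); c=calibration(n)
    pickle.dump((s,im,d,c),open(f'{n}.pkl','wb')); return s,im,d,c
def load(n): return pickle.load(open(f'{n}.pkl','rb'))
def toworld(n,uv,dat=None,depth=None):
    s,im,d,c=dat or load(n); K=np.array(c['intrinsics']); uv=np.atleast_2d(uv).astype(float)
    p=cv2.undistortPoints(uv[:,None],K,np.array([c['k1'],0,0,0.]))[:,0]
    z=np.array([d[int(round(v)),int(round(u))] for u,v in uv]) if depth is None else depth
    P=np.c_[p[:,0]*z,-p[:,1]*z,-z,np.ones(len(z))]
    if 'world_to_cam' in c: T=np.linalg.inv(c['world_to_cam'])
    else:
        from scipy.spatial.transform import Rotation as R
        T=np.eye(4);T[:3,:3]=R.from_euler('xyz',s['tool_rot']).as_matrix();T[:3,3]=s['tool_pos'];T=T@np.array(c['hand_eye'])
    return (P@T.T)[:,:3]
E
python3 - <<'E'
from h import *
ims=[]
for n in('scene','side'):
    s,im,d,c=snap(n); cv2.imwrite(f'pics/{n}0.png',cv2.resize(im[:,:,::-1],(784,588),interpolation=cv2.INTER_CUBIC)); print(n,c['k1'],np.round(np.linalg.inv(c['world_to_cam']),2))
print(s, tcp_to_grasp)
E
```

```text
pics
scene 0.01732163129388477 [[ 0.17 -0.84  0.52  1.24]
 [ 0.99  0.14 -0.09 -0.02]
 [ 0.01  0.53  0.85  1.32]
 [ 0.    0.    0.    1.  ]]
side -0.0828705563909459 [[ 0.97  0.17 -0.15  0.28]
 [-0.23  0.71 -0.66 -0.87]
 [-0.01  0.68  0.73  1.16]
 [ 0.    0.    0.    1.  ]]
{'time': 0.05, 'qpos': array([-1.45403571e+00,  3.42706711e-01,  1.52496133e+00, -8.70990334e-07,
        1.27538101e+00, -1.45978096e-01]), 'qvel': array([-3.94279724e-04, -3.09221476e-03, -8.18535682e-04,  3.18041648e-04,
       -8.36584612e-05, -1.54379419e-03]), 'joint_efforts': array([ 1.49616393e-03, -4.32424414e+01, -2.44994473e+01,  7.19108828e-02,
        5.22516528e-02, -4.57686190e-05]), 'tool_pos': array([ 0.13634435, -0.50659703,  0.2260727 ]), 'tool_rot': array([-3.14015162e+00, -2.11024030e-04,  2.62738815e-01]), 'contact_force': array([-0.48163119, -0.6219433 ,  0.0392361 ]), 'torque': array([-0.02763933,  0.00180569, -0.003056  ]), 'grip_force': 0.0, 'opening': 0.09146869599001449} 0.0188
```

View pics/scene0.png

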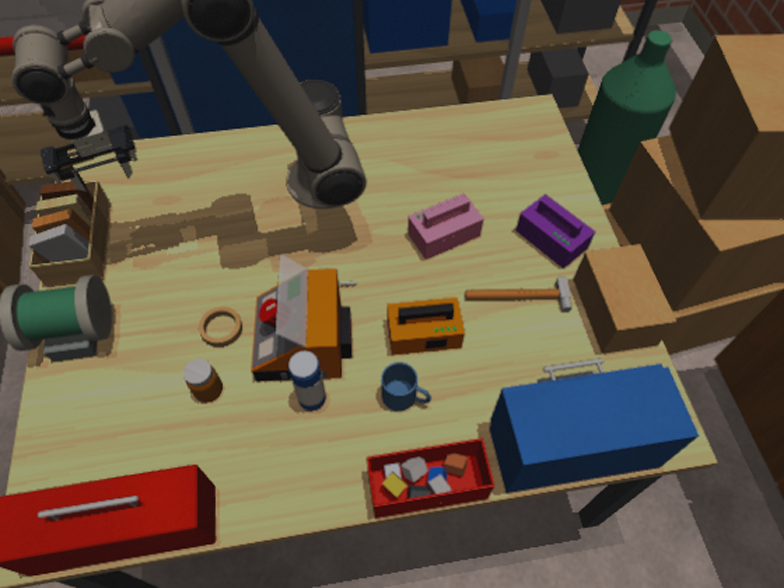

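View pics/side0.png

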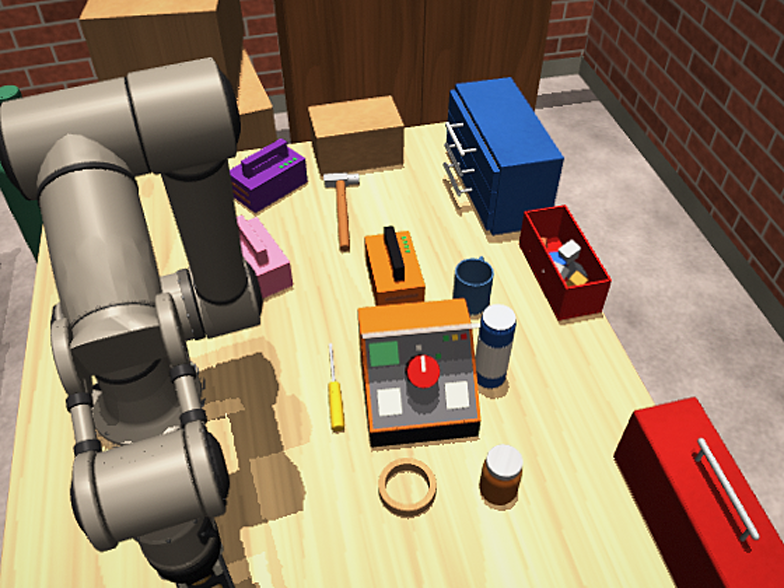

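The orange pack is at scene (425,325) and side (395,265). The look-alikes are the pink one at scene (445,225) and the purple one at (555,230), and neither is the pack since only this one is orange beside the dock. Next I'll measure it from the depth data.

Run:
```python
from h import *
for n in('scene','side'):
    s,im,d,c=load(n); H,W=d.shape
    vv,uu=np.mgrid[:H,:W]; P=toworld(n,np.c_[uu.ravel(),vv.ravel()]).reshape(H,W,3)
    np.save(n+'_P.npy',P); Z=P[...,2]; ok=d>0
    hsv=cv2.cvtColor(im,cv2.COLOR_RGB2HSV)
    org=(hsv[...,0]>8)&(hsv[...,0]<20)&(hsv[...,1]>170)
    red=((hsv[...,0]<6)|(hsv[...,0]>174))&(hsv[...,1]>150)
    def rep(name,m):
        m=m&ok
        if m.sum()<5: print(n,name,m.sum());return
        Q=P[m]; r=cv2.minAreaRect(Q[:,:2].astype(np.float32)*1000)
        print(n,name,m.sum(),'z',np.round(np.percentile(Q[:,2],[2,50,98]),3),'rect',np.round(r[0],1),np.round(r[1],1),round(r[2],1),'px',np.median(uu[m]),np.median(vv[m]))
    box=(P[...,0]>.3)&(P[...,0]<.8)
    rep('bench',ok&(abs(Z)<.02)&box)
    pk=box&(P[...,1]>.08)&(P[...,1]<.4)&(P[...,0]>.4)
    rep('packtop',pk&org&(Z>.066)); rep('handle',pk&(Z>.1)&(Z<.13)&~org)
    st=box&(P[...,1]<.12)&(P[...,1]>-.35)
    rep('sttop',st&org&(Z>.12)); rep('red',st&red&(Z>.08))
    rep('dock',st&(P[...,1]>-.0)&(Z>.06)&(Z<.09))
    sc=ok&(abs(Z-.07)<.02)
```

```text
scene bench 41278 z [-0.005  0.001  0.01 ] rect [550.   -0.6] [1503.6  500. ] 90.0 px 204.0 267.0
scene packtop 1002 z [0.068 0.076 0.116] rect [536.4 182.2] [170.4 100.9] 87.0 px 301.0 231.0
scene handle 318 z [0.101 0.116 0.122] rect [639.5 256. ] [331.3 130.5] 31.9 px 305.0 222.0
scene sttop 1327 z [0.126 0.162 0.168] rect [514.9 -76.8] [123.2 202.4] 82.8 px 230.0 224.0
scene red 168 z [0.136 0.158 0.175] rect [ 516.5 -164.9] [69.7 43.7] 4.5 px 191.0 223.0
scene dock 459 z [0.061 0.076 0.089] rect [598.5  59.8] [119.9 250.7] 89.8 px 280.0 239.0
side bench 43111 z [-0.005  0.001  0.013] rect [550.  534.5] [2195.7  500. ] 90.0 px 309.0 311.0
side packtop 1096 z [0.068 0.075 0.082] rect [646.1 221.1] [397.4 189. ] 21.0 px 278.0 190.0
side handle 465 z [0.101 0.115 0.129] rect [649.2 261.1] [368.8 134.7] 31.4 px 285.0 166.0
side sttop 1524 z [0.127 0.162 0.166] rect [514.4 -79.2] [127.8 200.4] 83.5 px 294.0 226.0
side red 439 z [0.121 0.154 0.171] rect [533.1 -53. ] [287.4 180.9] 59.9 px 302.0 265.0
side dock 627 z [0.061 0.074 0.089] rect [603.1  83.3] [243.6  73.1] 0.0 px 299.0 205.0
```

Run:
```python
from h import *
a=load('scene')[1][190:280,170:345]; b=load('side')[1][150:330,230:370]
a=cv2.resize(a,(800,411),interpolation=cv2.INTER_CUBIC)
cv2.imwrite('pics/crop1.png',a[:,:,::-1])
```

```text
(no output)
```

View pics/crop1.png

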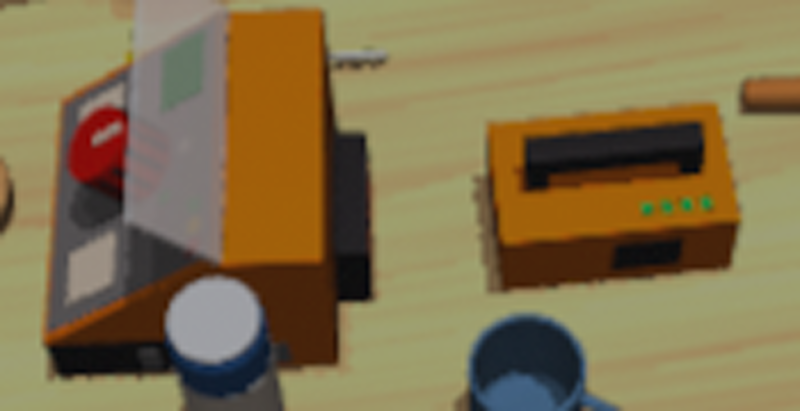

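The crop shows the orange pack at crop (610,180). Its handle runs across the top, the black dock block is at (355,215), and the red key sits under the clear hood at (100,145). I'll move up over the gap for a closer wrist view.

Call:
send_rows:
  targets:
    - [1,0,0,0.05,0]
    - [1,0,0,0.05,0]
    - [1,0,0,0.05,0]
    - [1,0.03,0.048,0.05,0.1]
    - [1,0.03,0.048,0,0.1]

```text
time: 0.6
tool_pos: [0.1828, -0.4342, 0.4135]
tool_rot: [3.134, 0.002, 0.464]
contact_force: [1.1, 1.2, -0.8]
opening: 0.0915
grip_force: 0.0
```

Call:
send_rows:
  targets:
    - [1,0.03,0.04,0,0.1]
    - [1,0.03,0.04,0,0.1]
    - [1,0.03,0.04,0,0.1]
    - [1,0.03,0.04,0,0.1]
    - [1,0.03,0.04,0,0.1]

```text
time: 1.1
tool_pos: [0.3334, -0.2309, 0.4097]
tool_rot: [-3.142, -0.0, 0.966]
contact_force: [1.3, -0.1, -0.6]
opening: 0.0917
grip_force: 0.0
```

Call:
send_rows:
  targets:
    - [1,0.03,0.04,0,0.1]
    - [1,0.03,0.04,0,0.1]
    - [1,0.03,0.04,0,0.1]
    - [1,0.03,0.04,0,0.1]
    - [1,0.03,0.04,0,0.1]

```text
time: 1.6
tool_pos: [0.4835, -0.0308, 0.4096]
tool_rot: [-3.141, 0.0, 1.467]
contact_force: [0.7, -1.0, -0.2]
opening: 0.0917
grip_force: 0.0
```

Call:
send_rows:
  targets:
    - [1,0.02,0.04,0,0.05]
    - [1,0.01,0.04,0,0]
    - [1,0,0.03,0,0]
    - [1,0,0,0,0]
    - [1,0,0,0,0]

```text
time: 2.1
tool_pos: [0.5126, 0.0775, 0.4094]
tool_rot: [-3.141, 0.001, 1.514]
contact_force: [-0.1, -1.0, -0.5]
opening: 0.0918
grip_force: 0.0
```

Run:
```python
from h import *
s,im,d,c=snap('wrist'); cv2.imwrite('pics/wrist1.png',cv2.resize(im[:,:,::-1],(784,588),interpolation=cv2.INTER_CUBIC)); print(s['time'],s['tool_pos'],s['tool_rot'],np.round(c['hand_eye'],3),s['contact_force'])
```

```text
2.1 [0.51261464 0.07747477 0.4094151 ] [-3.14073944e+00  5.37041277e-04  1.51430407e+00] [[-0.     0.958  0.286  0.078]
 [ 1.     0.     0.     0.   ]
 [ 0.     0.286 -0.958 -0.159]
 [ 0.     0.     0.     1.   ]] [-0.05720976 -0.99099728 -0.46586153]
```

View pics/wrist1.png

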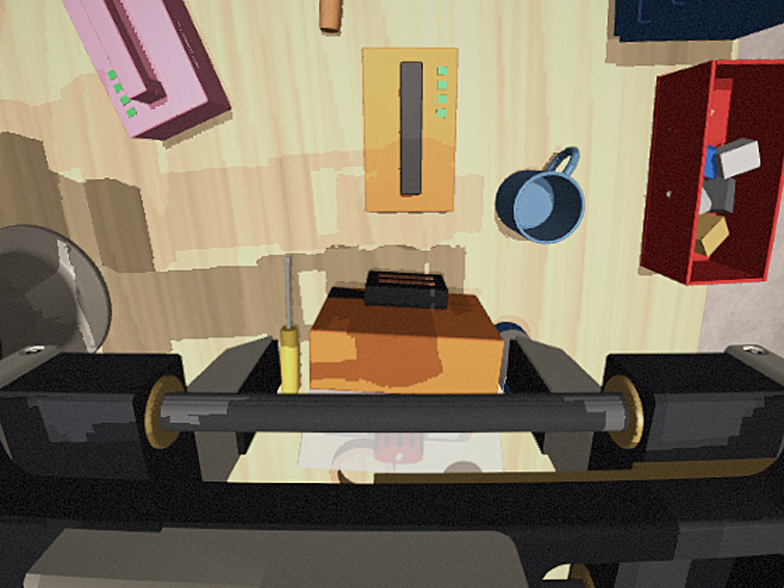

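The wrist view shows the pack top at (364–457, 47–212), the dock block with its copper strips at (365–446, 272–306) and the station top at (310–502, 335–392). I'll fit these from the wrist depth.

Run:
```python
from h import *
n='wrist'; s,im,d,c=load(n); H,W=d.shape
vv,uu=np.mgrid[:H,:W]; P=toworld(n,np.c_[uu.ravel(),vv.ravel()]).reshape(H,W,3); Z=P[...,2]
def box(u0,u1,v0,v1): return (uu>u0/1.4)&(uu<u1/1.4)&(vv>v0/1.4)&(vv<v1/1.4)&(d>0)
def rep(name,m):
    Q=P[m]; r=cv2.minAreaRect(Q[:,:2].astype(np.float32)*1000)
    print(name,m.sum(),'z',np.round(np.median(Q[:,2]),4),'rect',np.round(r[0],1),np.round(r[1],1),round(r[2],2)); return Q
rep('bench',box(250,340,215,240))
rep('packtop',box(340,480,30,230)&(abs(Z-.075)<.008))
rep('handle',box(380,440,40,210)&(Z>.107)&(Z<.125))
rep('docktop',box(350,460,255,312)&(abs(Z-.075)<.008))
rep('sttop',box(290,520,310,400)&(Z>.15)&(Z<.175))
# sub-pixel-ish lines: +y edge of dock top, of station top, of pack -y end
def line(name,m,big):
    Q=P[m]; xs=np.round(Q[:,0],2); pts=[]
    for x in np.unique(xs)[2:-2]:
        q=Q[xs==x]
        if len(q)>=3: pts.append((x and q[:,0].mean(), q[:,1].max() if big else q[:,1].min()))
    pts=np.array(pts); k=np.polyfit(pts[:,0],pts[:,1],1); print(name,'angle deg',round(np.degrees(np.arctan(k[0])),2),'y at x=.53',round(np.polyval(k,.53),4),'rms',round(np.std(pts[:,1]-np.polyval(k,pts[:,0])),4))
line('dock +y',box(350,460,255,312)&(abs(Z-.075)<.008),1)
line('st +y',box(290,520,310,400)&(Z>.15)&(Z<.175),1)
line('pack -y',box(340,480,30,230)&(abs(Z-.075)<.008),0)
line('pack +y',box(340,480,30,230)&(abs(Z-.075)<.008),1)
# wall normal of station +y side
```

```text
bench 1151 z 0.0012 rect [381.6  76.9] [ 32.2 119.1] 86.47
packtop 6112 z 0.0761 rect [535.9 182.6] [170.1  99.9] 86.8
handle 1552 z 0.1169 rect [535.4 183.3] [124.7  22.1] 86.92
docktop 1065 z 0.0763 rect [523.7  -4.2] [ 26.5 132.1] 83.51
sttop 6046 z 0.1633 rect [525.9 -50.2] [ 67.9 215.7] 83.36
dock +y angle deg -6.69 y at x=.53 0.0085 rms 0.0001
st +y angle deg -6.62 y at x=.53 -0.0164 rms 0.0002
pack -y angle deg -1.7 y at x=.53 0.099 rms 0.0005
pack +y angle deg -3.32 y at x=.53 0.268 rms 0.0002
```

Run:
```python
from h import *
n='wrist'; s,im,d,c=load(n); H,W=d.shape
vv,uu=np.mgrid[:H,:W]; P=toworld(n,np.c_[uu.ravel(),vv.ravel()]).reshape(H,W,3); Z=P[...,2]
y=-np.radians(6.65); ex=np.array([np.cos(y),np.sin(y)]); ey=np.array([-np.sin(y),np.cos(y)])
def ext(P,m,name):
    Q=P[m][:,:2]; a=Q@ex; b=Q@ey
    print(name,len(a),'along ex',np.round(np.percentile(a,[0,1,5,95,99,100]),4),'ey',np.round(np.percentile(b,[0,1,99,100]),4))
def box(u0,u1,v0,v1): return (uu>u0/1.4)&(uu<u1/1.4)&(vv>v0/1.4)&(vv<v1/1.4)&(d>0)
B=P[...,:2]@ey
ext(P,box(360,455,262,312)&(abs(Z-.076)<.006)&(B<.2)&(B>-.045),'dock wrist')
m=box(360,455,262,312)&(abs(Z-.076)<.006); 
for v in range(193,220,4):
    r=np.where(m[v])[0]
    if len(r): print(v,r.min(),r.max(),P[v,r.min()]@np.r_[ex,0],P[v,r.max()]@np.r_[ex,0], P[v,r.max()][:2]@ey)
ext(P,box(300,520,340,388)&(abs(Z-.163)<.004),'sttop wrist')
for k in('scene','side'):
    Q=np.load(k+'_P.npy'); b=Q[...,:2]@ey;a=Q[...,:2]@ex
    im2=load(k)[1]; hsv=cv2.cvtColor(im2,cv2.COLOR_RGB2HSV)
    org=(hsv[...,0]>8)&(hsv[...,0]<20)&(hsv[...,1]>170)
    ext(Q,org&(abs(Q[...,2]-.163)<.005)&(a>.35)&(a<.75)&(b<.08)&(b>-.12),k+' sttop')
    ext(Q,(abs(Q[...,2]-.076)<.005)&(a>.42)&(a<.62)&(b<.08)&(b>.048),k+' dock')
```

```text
dock wrist 991 along ex [0.4667 0.4699 0.4736 0.5651 0.5716 0.5794] ey [0.0432 0.0438 0.0694 0.0698]
205 260 302 0.469586975684139 0.5396950166315826 0.06957747282465189
209 260 319 0.46988432803087793 0.5682111005040232 0.06569928752129155
213 260 319 0.4700758536953048 0.5685960200950398 0.05930469094378029
217 258 318 0.4667195119380519 0.5677213364619974 0.051881082862164134
sttop wrist 4772 along ex [0.4203 0.4224 0.43   0.6086 0.6167 0.6195] ey [-0.0218 -0.0183  0.0422  0.0445]
scene sttop 1094 along ex [0.4225 0.4267 0.4349 0.6121 0.619  0.6215] ey [-0.0238 -0.0184  0.0439  0.0442]
scene dock 159 along ex [0.4683 0.4707 0.4756 0.5663 0.5683 0.5696] ey [0.0481 0.0505 0.0676 0.0678]
side sttop 1358 along ex [0.4201 0.4219 0.4291 0.6107 0.6174 0.6202] ey [-0.0424 -0.0219  0.0421  0.044 ]Traceback (most recent call last):
  File "<stdin>", line 21, in <module>
  File "<stdin>", line 7, in ext
    return _quantile_unchecked(
        a, q, axis, out, overwrite_input, method, keepdims, weights)
    return _ureduce(a,
                    func=_quantile_ureduce_func,
    ...<5 lines>...
                    overwrite_input=overwrite_input,
                    method=method)
    r = func(a, **kwargs)
    result = _quantile(arr,
                       quantiles=q,
    ...<2 lines>...
                       out=out,
                       weights=wgt)
    slices_having_nans = np.isnan(arr[-1, ...])
                                  ~~~^^^^^^^^^
IndexError: index -1 is out of bounds for axis 0 with size 0
```

Pack is at (0.536, 0.183) with yaw -3.2°, and it should go to (0.534, 0.093) with yaw -6.65°. I'll grasp the handle first.

Call:
send_rows:
  targets:
    - [1,0.012,0.05,0,0]
    - [1,0.011,0.05,-0.02,0]
    - [1,0,0.0055,-0.04,0]
    - [1,0,0,-0.05,0]
    - [1,0,0,-0.05,0]

```text
time: 2.65
tool_pos: [0.5346, 0.1757, 0.2503]
tool_rot: [3.14, 0.0, 1.512]
contact_force: [0.1, 0.7, -0.5]
opening: 0.0918
grip_force: 0.0
```

Call:
send_rows:
  targets:
    - [1,0,0,-0.05,0]
    - [1,0,0,-0.04,0]
    - [1,0,0,-0.03,0]
    - [1,0,0,-0.015,0]
    - [1,0,0,0,0]

```text
time: 3.15
tool_pos: [0.5332, 0.1749, 0.1143]
tool_rot: [-3.137, 0.002, 1.511]
contact_force: [0.1, -0.8, 0.9]
opening: 0.0919
grip_force: 0.0
```

Call:
send_rows:
  targets:
    - [1,0.002,0.007,-0.015,0.004]
    - [1,0,0,-0.012,0]
    - [1,0,0,0,0]

```text
time: 3.45
tool_pos: [0.5356, 0.1836, 0.0882]
tool_rot: [-3.139, 0.001, 1.517]
contact_force: [-0.4, 0.2, -0.5]
opening: 0.0918
grip_force: 0.0
```

Call:
send_rows:
  targets:
    - [0.1,0,0,0,0]
    - [0.1,0,0,0,0]
    - [0.1,0,0,0,0]
    - [0.1,0,0,0,0]
    - [0.1,0,0,0,0]
  grip_force: 25

```text
time: 3.95
tool_pos: [0.5366, 0.1838, 0.0899]
tool_rot: [3.141, -0.0, 1.517]
contact_force: [-0.5, -0.9, 0.5]
opening: 0.0563
grip_force: 0.0
```

Still closing. I'll give it more time, then rotate and slide.

Call:
send_rows:
  targets:
    - [0.1,0,0,0,0]
    - [0.1,0,0,0,0]
    - [0.1,0,0,0,0]
    - [0.1,0,0,0,0]
    - [0.1,0,0,0,0]
  grip_force: 25

```text
time: 4.45
tool_pos: [0.5359, 0.1838, 0.0894]
tool_rot: [-3.14, 0.0, 1.517]
contact_force: [-2.8, 0.5, 0.8]
opening: 0.0221
grip_force: 25.0
```

Call:
send_rows:
  targets:
    - [0.1,0,0,0,0]
    - [0.1,0,0,0,-0.02]
    - [0.1,0,0,0,-0.02]
    - [0.1,0,0,0,-0.02]
    - [0.1,0,-0.01,0,0]

```text
time: 4.95
tool_pos: [0.5365, 0.1747, 0.0894]
tool_rot: [3.141, -0.001, 1.457]
contact_force: [-0.3, 4.0, -1.0]
opening: 0.0218
grip_force: 25.0
```

Call:
send_rows:
  targets:
    - [0.1,0,-0.015,0,0]
    - [0.1,0,-0.015,0,0]
    - [0.1,0,-0.015,0,0]
    - [0.1,0,-0.01,0,0]
    - [0.1,0,0,0,0]

```text
time: 5.45
tool_pos: [0.5363, 0.1165, 0.0895]
tool_rot: [-3.141, 0.001, 1.454]
contact_force: [-0.0, -2.3, -6.4]
opening: 0.0221
grip_force: 25.0
```

```bash
cat > pk.py <<'E'
from h import *
y=-np.radians(6.65); ex=np.array([np.cos(y),np.sin(y)]); ey=np.array([-np.sin(y),np.cos(y)])
def go(n):
    s,im,d,c=snap(n); H,W=d.shape; vv,uu=np.mgrid[:H,:W]
    P=toworld(n,np.c_[uu.ravel(),vv.ravel()],(s,im,d,c)).reshape(H,W,3); Z=P[...,2]
    hsv=cv2.cvtColor(im,cv2.COLOR_RGB2HSV); org=(hsv[...,0]>6)&(hsv[...,0]<22)&(hsv[...,1]>120)
    a=P[...,:2]@ex; b=P[...,:2]@ey
    m=(d>0)&org&(abs(Z-.0757)<.004)&(a>.44)&(a<.62)&(b>.06)&(b<.36)
    r=cv2.minAreaRect(P[m][:,:2].astype(np.float32)*1000); print(n,m.sum(),np.round(r[0],1),np.round(r[1],1),round(r[2],2),'a',np.percentile(a[m],[.5,50,99.5]).round(4),'b',np.percentile(b[m],[.3,99.7]).round(4))
    return s,im,d,P
if __name__=='__main__':
    for n in('scene','side','wrist'): s=go(n)[0]
    print(s['tool_pos'],s['tool_rot'])
E
python3 pk.py
```

```text
scene 546 [536.9 115.1] [169.3 102.7] 83.31 a [0.4689 0.5366 0.5708] b [0.092 0.261]
side 551 [537.7 127.2] [144.4 100.2] 83.54 a [0.4698 0.5002 0.5692] b [0.1167 0.2574]
wrist 19550 [537.6 127.3] [150.2 100.3] 83.37 a [0.4702 0.5134 0.5683] b [0.1164 0.2636]
[0.53633461 0.11800895 0.08947496] [-3.14116595e+00  4.86412416e-04  1.45545528e+00]
```

Call:
send_rows:
  targets:
    - [0.1,-0.001,-0.008,0,0]
    - [0.1,-0.0007,-0.006,0,0]
    - [0.1,-0.0005,-0.004,0,0]
    - [0.1,-0.0002,-0.002,0,0]
    - [0.1,0,0,0,0]

```text
time: 6.1
tool_pos: [0.5338, 0.0983, 0.0895]
tool_rot: [-3.141, 0.0, 1.456]
contact_force: [-0.6, -1.0, -7.3]
opening: 0.0217
grip_force: 25.0
```

Call:
send_rows:
  targets:
    - [0.1,-0.0002,-0.002,0,0]
    - [0.1,0,0,0,0]

```text
time: 6.3
tool_pos: [0.5337, 0.0967, 0.0895]
tool_rot: [-3.141, 0.0, 1.457]
contact_force: [-1.3, -0.8, -6.6]
opening: 0.0215
grip_force: 25.0
```

Call:
send_rows:
  targets:
    - [0.1,-0.0002,-0.002,0,0]
    - [0.1,0,0,0,0]

```text
time: 6.5
tool_pos: [0.5335, 0.0946, 0.0895]
tool_rot: [-3.141, 0.0, 1.457]
contact_force: [-0.2, -0.3, -8.0]
opening: 0.0221
grip_force: 25.0
```

Call:
send_rows:
  targets:
    - [0.1,-0.0002,-0.002,0,0]
    - [0.1,0,0,0,0]

```text
time: 6.7
tool_pos: [0.5337, 0.094, 0.0899]
tool_rot: [3.141, -0.002, 1.456]
contact_force: [1.1, 5.1, -6.9]
opening: 0.0215
grip_force: 25.0
```

Call:
send_rows:
  targets:
    - [0.1,-0.0002,-0.002,0,0]
    - [0.1,0,0,0,0]
    - [0.1,0,0,0,0]

```text
time: 7.0
tool_pos: [0.5337, 0.0938, 0.0903]
tool_rot: [3.14, -0.005, 1.456]
contact_force: [0.6, 13.7, -5.0]
opening: 0.0218
grip_force: 25.0
```

Call:
send_rows:
  targets:
    - [0.1,-0.0002,-0.002,0,0]
    - [0.1,0,0,0,0]
    - [0.1,0,0,0,0]

```text
time: 7.3
tool_pos: [0.5337, 0.0935, 0.0907]
tool_rot: [3.14, -0.008, 1.456]
contact_force: [0.5, 21.5, -2.7]
opening: 0.0217
grip_force: 25.0
```

```bash
python3 pk.py
```

```text
scene 512 [533.4  92.9] [169.1 104.4] 83.34 a [0.4682 0.5372 0.5708] b [0.0696 0.2384]
side 420 [536.5 114.4] [120.9 100.1] 83.66 a [0.4698 0.4982 0.5692] b [0.117  0.2352]
wrist 19417 [535.  102.9] [151.1 100.1] 83.2 a [0.4704 0.5131 0.5686] b [0.0915 0.2395]
[0.53371661 0.09350833 0.09066804] [ 3.13959611 -0.00767677  1.45598561]
```

Docked, with a = 0.5195 lateral and the gap closed. I'll unload, release and check.

Call:
send_rows:
  targets:
    - [0.1,0.0003,0.003,0,0]
    - [0.1,0,0,0,0]
    - [0.3,0,0,0,0]
    - [0.5,0,0,0,0]
    - [0.7,0,0,0,0]

```text
time: 7.95
tool_pos: [0.534, 0.0915, 0.0904]
tool_rot: [3.14, 0.0, 1.457]
contact_force: [0.2, -0.2, 0.7]
opening: 0.0389
grip_force: 0.0
```

Call:
send_rows:
  targets:
    - [1,0,0,0,0]
    - [1,0,0,0,0]
    - [1,0,0,0,0]
    - [1,0,0,0,0]
    - [1,0,0,0.01,0]

```text
time: 8.45
tool_pos: [0.5324, 0.0917, 0.0989]
tool_rot: [-3.139, 0.0, 1.457]
contact_force: [-1.0, 0.8, -0.0]
opening: 0.079
grip_force: 0.0
```

Call:
send_rows:
  targets:
    - [1,0,0,0.04,0]
    - [1,0,0,0.05,0]
    - [1,0,0,0.05,0]
    - [1,0,0,0.05,0]
    - [1,0,0,0.05,0]

```text
time: 8.95
tool_pos: [0.5327, 0.0918, 0.3428]
tool_rot: [3.14, -0.0, 1.457]
contact_force: [1.5, 0.4, -0.1]
opening: 0.0921
grip_force: 0.0
```

Call:
send_rows:
  targets:
    - [0.5,0,-0.03,0.05,0]
    - [0,0,-0.05,0.03,0]
    - [0,0,-0.03,0,0]
    - [0,0,0,0,0]
    - [0,0,0,0,0]

```text
time: 9.45
tool_pos: [0.533, -0.007, 0.4085]
tool_rot: [3.142, -0.0, 1.455]
contact_force: [-0.3, 0.3, -0.4]
opening: 0.0566
grip_force: 0.0
```

Run:
```python
import pk; from pk import *
for n in('scene','side'): pk.go(n)
s,im,d,P=pk.go('wrist'); np.save('wrist_P.npy',P); print(s['time'],s['tool_pos'],s['tool_rot'],s['opening'])
cv2.imwrite('pics/wrist2.png',cv2.resize(im[:,:,::-1],(784,588),interpolation=cv2.INTER_CUBIC))
```

```text
scene 838 [533.9  92.9] [169.3 104.2] 83.44 a [0.4687 0.5327 0.5703] b [0.0698 0.2385]
side 658 [536.4 116. ] [122.6 100. ] 84.25 a [0.4701 0.5054 0.5685] b [0.1168 0.2382]
wrist 4661 [533.9  93.2] [169.3  99.7] 83.4 a [0.4703 0.5131 0.5686] b [0.0699 0.2386]
9.55 [ 0.53307236 -0.00594536  0.40816811] [-3.14105693e+00 -4.35424698e-04  1.45752563e+00] 0.04843988838625232
```

View pics/wrist2.png

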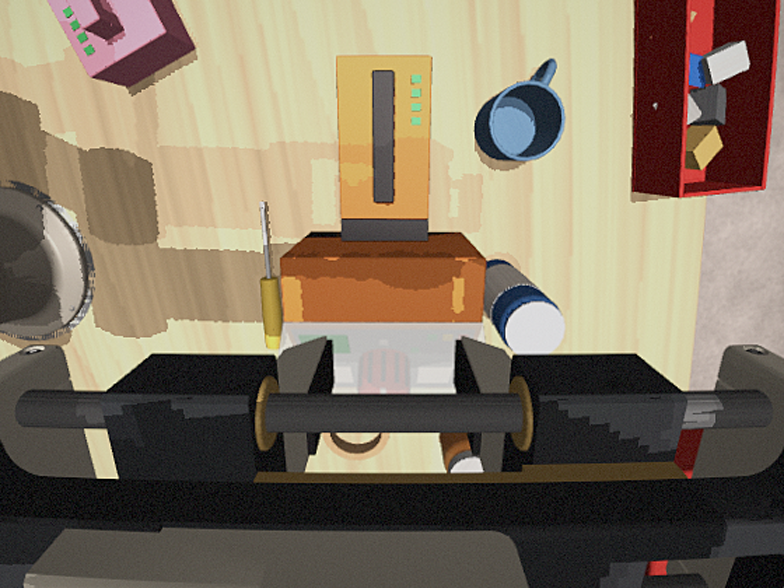

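Flush: the pack end meets the dock at (385,219), centres 384.5 vs 385. Next is locating the key from the side and scene depth.

Run:
```python
from pk import *
from scipy.optimize import least_squares
y=-np.radians(6.65)
A=np.array([0,-np.sin(np.radians(40)),np.cos(np.radians(40))]);V=np.array([0,np.cos(np.radians(40)),np.sin(np.radians(40))])
for n in('side','scene'):
    s,im,d,c=load(n); H,W=d.shape; vv,uu=np.mgrid[:H,:W]
    P=toworld(n,np.c_[uu.ravel(),vv.ravel()]).reshape(H,W,3)
    S=np.stack([P[...,:2]@ex-.5195,P[...,:2]@ey+.0553,P[...,2]],-1)  # station frame
    hsv=cv2.cvtColor(im,cv2.COLOR_RGB2HSV)
    red=((hsv[...,0]<7)|(hsv[...,0]>173))&(hsv[...,1]>110)
    m=(d>0)&(abs(S[...,0])<.06)&(S[...,1]>-.17)&(S[...,1]<0)&(S[...,2]>.07)
    # panel plane: non red
    w=S@A; v=S@V
    print(n,'panel w',np.percentile(w[m&~red&(S[...,2]<.16)],[5,25,50,75]).round(4),'red',(m&red).sum(),'red w max',np.percentile(w[m&red],[50,90,98]).round(4))
    top=m&red&(w>np.percentile(w[m&red],98)-.006)
    t=np.c_[S[top][:,0],v[top]]; (cx,cy),r=cv2.minEnclosingCircle(t.astype(np.float32)*1000)
    print('top n',top.sum(),'centre x,v',cx,cy,'r',r,'w',np.median(w[top]).round(4))
    wt=np.median(w[top])
    G=np.array([cx/1000,0,0])+V*cy/1000+A*(wt-.015); print('G station',G.round(4),'world',np.r_[ex*(.5195+G[0])+ey*(-.0553+G[1]),G[2]].round(4), 'depth rows of panel lowest', )
    L=m&~red&(abs(w-(wt-.045))<.004); print('panel v range',np.percentile(v[L],[1,99]).round(4))
cv2.imwrite('pics/side2.png',cv2.resize(load('side')[1][190:330,240:360][:,:,::-1],(685,588)[0:2] if 0 else (504,588),interpolation=cv2.INTER_CUBIC))
```

```text
side panel w [0.1053 0.1079 0.1096 0.1114] red 427 red w max [0.1551 0.1585 0.16  ]
top n 282 centre x,v 0.45527827739715576 57.64725112915039 r 27.735742568969727 w 0.1562
G station [ 0.0005 -0.0466  0.1452] world [ 0.5047 -0.1614  0.1452] depth rows of panel lowest
panel v range [-0.0213  0.092 ]
scene panel w [0.107  0.1085 0.1096 0.1111] red 185 red w max [0.1544 0.157  0.1589]
top n 124 centre x,v 11.97181510925293 82.35749816894531 r 52.468475341796875 w 0.1554
G station [ 0.012  -0.0271  0.1605] world [ 0.5183 -0.1434  0.1605] depth rows of panel lowest
panel v range [-0.0231  0.0635]
```

View pics/side2.png

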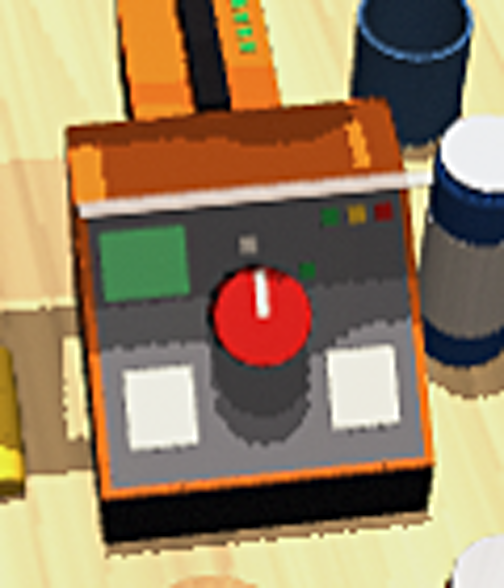

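The crop shows the key's red top at (262,315), pointer up at the white mark (248,243), with the hood edge at y≈195. The tool can only stay vertical, so the hood rules out gripping the knob. Instead I'll press the shut fingers against the knob's lower rim and roll it like a rack along -x.

Call:
send_rows:
  targets:
    - [0,-0.005,-0.05,0,0]
    - [0,-0.005,-0.05,0,0]
    - [0,-0.005,-0.05,0,0]
    - [0,-0.005,-0.05,0,0]
    - [0,0,-0.03,0,0]
  grip_force: 20

```text
time: 10.1
tool_pos: [0.5129, -0.2379, 0.4079]
tool_rot: [-3.141, 0.0, 1.456]
contact_force: [1.5, 0.4, -0.3]
opening: 0.0046
grip_force: 0.0
```

Call:
send_rows:
  targets:
    - [0,0,0,-0.05,0]
    - [0,0,0,-0.05,0]
    - [0,0,0,-0.05,0]
    - [0,0,0,-0.05,0]
    - [0,0,0,-0.04,0]

```text
time: 10.6
tool_pos: [0.5128, -0.234, 0.1653]
tool_rot: [-3.139, -0.001, 1.458]
contact_force: [0.5, 0.1, 0.1]
opening: 0.0006
grip_force: 0.0
```

Call:
send_rows:
  targets:
    - [0,0,0,-0.03,0]
    - [0,0,0,0,0]
    - [0,0,0,0,0]

```text
time: 10.9
tool_pos: [0.514, -0.2352, 0.1388]
tool_rot: [3.142, -0.0, 1.458]
contact_force: [0.0, -0.7, 1.0]
opening: 0.0003
grip_force: 0.0
```

Run:
```python
from h import *
s,im,d,c=snap('side'); cv2.imwrite('pics/side3.png',cv2.resize(im[190:340,220:380][:,:,::-1],(640,600),interpolation=cv2.INTER_CUBIC)); print(s['time'],s['tool_pos'],s['tool_rot'],s['opening'],s['qpos'],s['contact_force'])
```

```text
10.9 [ 0.51404881 -0.23522664  0.13881227] [ 3.14156132e+00 -1.58133890e-04  1.45793400e+00] 0.000294209276806921 [-5.64802670e-01  4.96659919e-01  1.53682422e+00  1.74259531e-04
  1.10814939e+00 -4.52018122e-01] [ 0.00806428 -0.66790654  0.96979013]
```

View pics/side3.png

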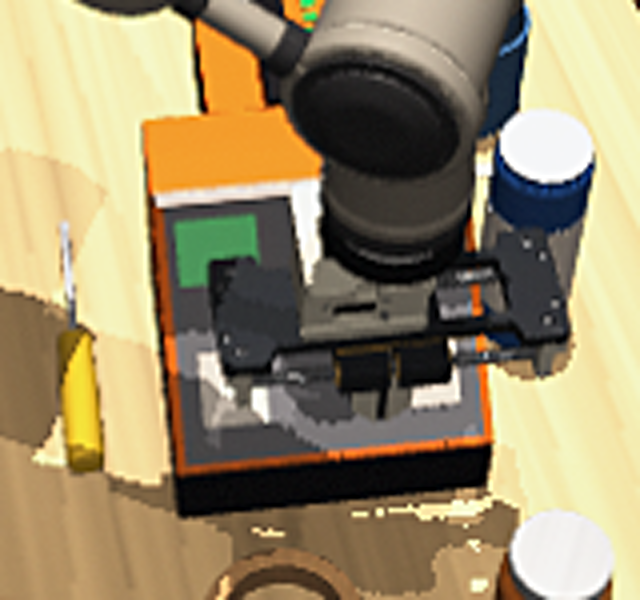

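Call:
send_rows:
  targets:
    - [0,0,0,-0.015,0]
    - [0,0,0,-0.011,0]
    - [0,0.001,0.012,0,0]
    - [0,0.001,0.01,0,0]
    - [0,0,0,0,0]

```text
time: 11.45
tool_pos: [0.516, -0.2122, 0.1132]
tool_rot: [3.141, 0.0, 1.459]
contact_force: [-0.3, -0.1, 0.0]
opening: 0.0005
grip_force: 0.0
```

Call:
send_rows:
  targets:
    - [0,0.0003,0.003,0,0]
    - [0,0,0,0,0]

```text
time: 11.65
tool_pos: [0.516, -0.2105, 0.1128]
tool_rot: [3.141, 0.0, 1.457]
contact_force: [0.0, -0.5, 0.0]
opening: 0.0004
grip_force: 0.0
```

Call:
send_rows:
  targets:
    - [0,0.0003,0.003,0,0]
    - [0,0,0,0,0]

```text
time: 11.85
tool_pos: [0.5161, -0.2077, 0.1123]
tool_rot: [3.141, -0.0, 1.457]
contact_force: [0.0, -1.0, 0.3]
opening: 0.0004
grip_force: 0.0
```

Call:
send_rows:
  targets:
    - [0,0.0003,0.003,0,0]
    - [0,0,0,0,0]

```text
time: 12.05
tool_pos: [0.5163, -0.2046, 0.1122]
tool_rot: [-3.142, -0.0, 1.457]
contact_force: [-0.6, 0.7, 0.3]
opening: 0.0007
grip_force: 0.0
```

Call:
send_rows:
  targets:
    - [0,0.0002,0.002,0,0]
    - [0,0,0,0,0]

```text
time: 12.25
tool_pos: [0.5165, -0.2027, 0.1122]
tool_rot: [-3.142, -0.0, 1.457]
contact_force: [0.0, 0.8, -0.0]
opening: 0.0005
grip_force: 0.0
```

Call:
send_rows:
  targets:
    - [0,0.0002,0.002,0,0]
    - [0,0,0,0,0]

```text
time: 12.45
tool_pos: [0.5167, -0.2019, 0.1124]
tool_rot: [3.141, 0.002, 1.457]
contact_force: [-0.5, -4.8, -0.4]
opening: 0.0006
grip_force: 2.6
```

Call:
send_rows:
  targets:
    - [0,0.0002,0.002,0,0]
    - [0,0,0,0,0]

```text
time: 12.65
tool_pos: [0.5168, -0.2016, 0.1125]
tool_rot: [3.141, 0.005, 1.457]
contact_force: [-2.0, -11.4, -1.8]
opening: 0.0003
grip_force: 5.8
```

Call:
send_rows:
  targets:
    - [0,0.0002,0.002,0,0]
    - [0,0.0002,0.002,0,0]
    - [0,0,0,0,0]

```text
time: 12.95
tool_pos: [0.5171, -0.201, 0.1128]
tool_rot: [3.14, 0.011, 1.458]
contact_force: [-4.8, -25.2, -2.6]
opening: 0.0004
grip_force: 12.7
```

Call:
send_rows:
  targets:
    - [0,-0.002,0.0002,0,0]
    - [0,-0.002,0.0002,0,0]
    - [0,-0.002,0.0002,0,0]
    - [0,0,0,0,0]

```text
time: 13.35
tool_pos: [0.513, -0.2009, 0.113]
tool_rot: [3.135, 0.011, 1.457]
contact_force: [3.3, -25.1, -8.5]
opening: 0.0005
grip_force: 12.4
```

Call:
send_rows:
  targets:
    - [0,-0.002,0.0002,0,0]
    - [0,-0.002,0.0002,0,0]
    - [0,-0.002,0.0002,0,0]
    - [0,0,0,0,0]

```text
time: 13.75
tool_pos: [0.5072, -0.2002, 0.1129]
tool_rot: [3.135, 0.011, 1.457]
contact_force: [3.7, -24.2, -8.5]
opening: 0.0005
grip_force: 12.3
```

Run:
```python
from h import *
im=snap('scene')[1]
a=cv2.resize(im[185:280,165:260],(580,580),interpolation=cv2.INTER_CUBIC)
cv2.imwrite('pics/turn1.png',a[:,:,::-1])
```

```text
(no output)
```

View pics/turn1.png

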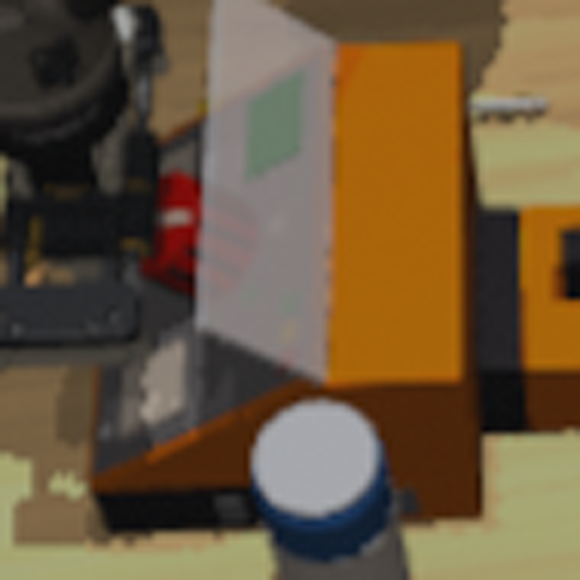

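The pointer, at (178,215), has turned clockwise from home, so the rack drive works. I'll continue to the stop.

Call:
send_rows:
  targets:
    - [0,-0.002,0.0003,0,0]
    - [0,-0.002,0.0003,0,0]
    - [0,-0.002,0.0003,0,0]
    - [0,-0.002,0.0003,0,0]
    - [0,-0.002,0.0003,0,0]

```text
time: 14.3
tool_pos: [0.4983, -0.199, 0.1131]
tool_rot: [3.132, 0.011, 1.456]
contact_force: [6.9, -26.2, -10.2]
opening: 0.0003
grip_force: 12.5
```

Call:
send_rows:
  targets:
    - [0,-0.002,0.0003,0,0]
    - [0,-0.002,0.0003,0,0]
    - [0,-0.002,0.0003,0,0]
    - [0,0,0,0,0]

```text
time: 14.7
tool_pos: [0.4926, -0.1985, 0.1134]
tool_rot: [3.131, 0.012, 1.455]
contact_force: [6.8, -27.7, -9.8]
opening: 0.0007
grip_force: 13.1
```

Call:
send_rows:
  targets:
    - [0,-0.002,0.0002,0,0]
    - [0,-0.002,0.0002,0,0]
    - [0,0,0,0,0]

```text
time: 15.0
tool_pos: [0.4889, -0.1981, 0.1135]
tool_rot: [3.131, 0.012, 1.455]
contact_force: [7.1, -27.7, -9.0]
opening: 0.0008
grip_force: 13.0
```

Call:
send_rows:
  targets:
    - [0,-0.002,0.0002,0,0]
    - [0,0,0,0,0]

```text
time: 15.2
tool_pos: [0.4872, -0.1979, 0.1137]
tool_rot: [3.13, 0.012, 1.455]
contact_force: [7.5, -27.0, -8.6]
opening: 0.0006
grip_force: 12.7
```

Call:
send_rows:
  targets:
    - [0,-0.002,0.0002,0,0]
    - [0,0,0,0,0]

```text
time: 15.4
tool_pos: [0.4861, -0.1977, 0.1141]
tool_rot: [3.128, 0.012, 1.455]
contact_force: [9.1, -25.2, -7.0]
opening: 0.0006
grip_force: 12.1
```

Call:
send_rows:
  targets:
    - [0,-0.002,0.0004,0,0]
    - [0,0,0,0,0]

```text
time: 15.6
tool_pos: [0.4845, -0.1975, 0.1146]
tool_rot: [3.127, 0.012, 1.455]
contact_force: [10.7, -26.4, -4.9]
opening: 0.0006
grip_force: 12.0
```

Run:
```python
from h import *
im=snap('scene')[1]
a=cv2.resize(im[195:265,170:240],(580,580),interpolation=cv2.INTER_CUBIC)
cv2.imwrite('pics/turn2.png',a[:,:,::-1])
```

```text
(no output)
```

View pics/turn2.png

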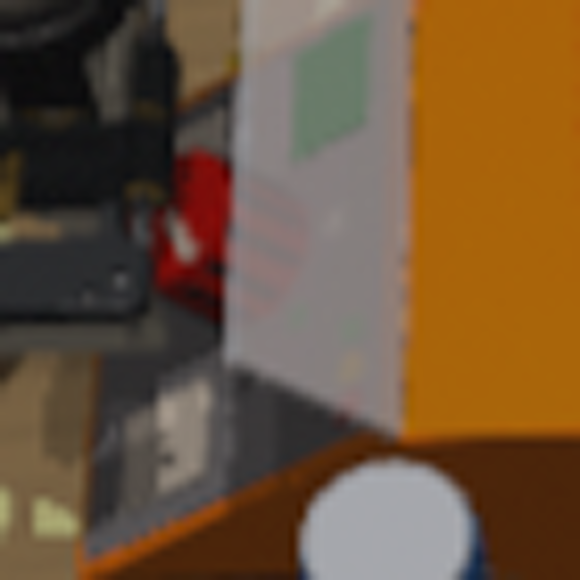

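```bash
cat > ang.py <<'E'
from pk import *
A=np.array([0,-np.sin(np.radians(40)),np.cos(np.radians(40))]);V=np.array([0,np.cos(np.radians(40)),np.sin(np.radians(40))])
def S(P): return np.stack([P[...,:2]@ex-.5195,P[...,:2]@ey+.0553,P[...,2]],-1)
def pt(uv):
    a=S(toworld('scene',uv,depth=np.array([1.]))[0]); b=S(toworld('scene',uv,depth=np.array([2.]))[0])
    t=(.156-a@A)/((b-a)@A); q=a+t*(b-a); return np.array([q[0],q@V])
def ang(p,q): D=pt(q)-pt(p); return np.arctan2(D[0],D[1]),pt(p),pt(q)
print('home',ang((190.1,221.1),(196.7,216.7))); print('now',ang((189.9,220.9),(194.1,226.1)))
# image code: white pixels on the red knob
s,im,d,c=load('scene'); 
pts=[]
for v in range(205,240):
    for u in range(182,200):
        q=pt((u,v)); r,g,b=map(int,im[v,u])
        if np.hypot(q[0],q[1]-.0576)<.026 and g>90: pts.append(q)
pts=np.array(pts); print(len(pts), pts.mean(0)); D=pts.mean(0)-[.0005,.0576]; 
w,E=np.linalg.eigh(np.cov(pts.T)); print('axis',E[:,1],'ang',np.arctan(E[0,1]/E[1,1]),'radial',D)
E
python3 ang.py
```

```text
home (np.float64(-0.09948176599183695), array([0.00381205, 0.06184108]), array([0.00083889, 0.09162893]))
now (np.float64(0.9058373093304645), array([0.00266842, 0.06082151]), array([0.02989276, 0.08216761]))
5 [0.01412592 0.06866977]
axis [-0.83789923 -0.54582496] ang 0.9934229703729187 radial [0.01362592 0.01106977]
```

The pointer reads about 1.0 rad from home, so it is at the stop. Holding now.

Call:
send_rows:
  targets:
    - [0,-0.001,0.0004,0,0]
    - [0,0,0,0,0]
    - [0,0,0,0,0]
    - [0,0,0,0,0]
    - [0,0,0,0,0]

```text
time: 16.15
tool_pos: [0.4839, -0.1973, 0.1147]
tool_rot: [3.126, 0.013, 1.455]
contact_force: [11.7, -26.0, -4.0]
opening: 0.0005
grip_force: 12.3
```

Call:
send_rows:
  targets:
    - [0,0,0,0,0]
    - [0,0,0,0,0]
    - [0,0,0,0,0]
    - [0,0,0,0,0]
    - [0,0,0,0,0]

```text
time: 16.65
tool_pos: [0.4839, -0.1973, 0.1147]
tool_rot: [3.126, 0.013, 1.455]
contact_force: [10.5, -25.7, -4.5]
opening: 0.0009
grip_force: 12.3
```

Call:
send_rows:
  targets:
    - [0,0,0,0,0]
    - [0,0,0,0,0]
    - [0,0,0,0,0]
    - [0,0,0,0,0]
    - [0,0,0,0,0]

```text
time: 17.15
tool_pos: [0.4839, -0.1974, 0.1147]
tool_rot: [3.126, 0.013, 1.455]
contact_force: [11.5, -26.7, -5.4]
opening: 0.0008
grip_force: 12.3
```

Call:
send_rows:
  targets:
    - [0,0,0,0,0]
    - [0,0,0,0,0]
    - [0,0,0,0,0]
    - [0,0,0,0,0]
    - [0,0,0,0,0]

```text
time: 17.65
tool_pos: [0.4839, -0.1973, 0.1147]
tool_rot: [3.126, 0.013, 1.455]
contact_force: [11.7, -25.8, -5.9]
opening: 0.0006
grip_force: 12.3
```

Call:
send_rows:
  targets:
    - [0,0,0,0,0]
    - [0,0,0,0,0]
    - [0,0,0,0,0]
    - [0,0,0,0,0]
    - [0,0,0,0,0]

```text
time: 18.15
tool_pos: [0.4839, -0.1973, 0.1147]
tool_rot: [3.126, 0.013, 1.455]
contact_force: [10.3, -26.3, -5.8]
opening: 0.0006
grip_force: 12.3
```

```bash
sed -i 's/^# image/snap("scene")\n# image/' ang.py; python3 ang.py | tail -2
```

```text
5 [0.01412592 0.06866977]
axis [-0.83789923 -0.54582496] ang 0.9934229703729187 radial [0.01362592 0.01106977]
```

Held for more than 2 s without moving. Releasing: back off, then clear and check.

Call:
send_rows:
  targets:
    - [0,-0.003,-0.02,0,0]
    - [0,-0.003,-0.03,0,0]
    - [0,-0.003,-0.03,0,0]
    - [0,0,0,0.05,0]
    - [0,0,0,0.05,0]

```text
time: 18.7
tool_pos: [0.4683, -0.2699, 0.2118]
tool_rot: [-3.138, -0.003, 1.455]
contact_force: [1.5, -0.3, -0.3]
opening: 0.0005
grip_force: 0.0
```

Call:
send_rows:
  targets:
    - [0,-0.03,-0.05,0.05,0]
    - [0,-0.03,-0.05,0.05,0]
    - [0,-0.04,-0.05,0,0]
    - [0,0,0,0,0]
    - [0,0,0,0,0]

```text
time: 19.2
tool_pos: [0.3983, -0.3742, 0.2771]
tool_rot: [-3.142, -0.001, 1.454]
contact_force: [1.2, -0.0, 0.2]
opening: 0.0006
grip_force: 0.0
```

Run:
```python
import pk; from h import *
for n in('scene','side'): s,im,d,P=pk.go(n)
print(s['time'],s['contact_force'],s['tool_pos'])
a=cv2.resize(load('side')[1][140:350,220:380],(457,600),interpolation=cv2.INTER_CUBIC)
cv2.imwrite('pics/final.png',a[:,:,::-1])
```

```text
scene 853 [534.2  92.8] [169.3 103.8] 83.45 a [0.4692 0.5332 0.5704] b [0.0698 0.2383]Traceback (most recent call last):
  File "<stdin>", line 2, in <module>
  File "pk.py", line 9, in go
    r=cv2.minAreaRect(P[m][:,:2].astype(np.float32)*1000); print(n,m.sum(),np.round(r[0],1),np.round(r[1],1),round(r[2],2),'a',np.percentile(a[m],[.5,50,99.5]).round(4),'b',np.percentile(b[m],[.3,99.7]).round(4))
                                                                                                                               ~~~~~~~~~~~~~^^^^^^^^^^^^^^^^^^^
    return _quantile_unchecked(
        a, q, axis, out, overwrite_input, method, keepdims, weights)
    return _ureduce(a,
                    func=_quantile_ureduce_func,
    ...<5 lines>...
                    overwrite_input=overwrite_input,
                    method=method)
    r = func(a, **kwargs)
    result = _quantile(arr,
                       quantiles=q,
    ...<2 lines>...
                       out=out,
                       weights=wgt)
    slices_having_nans = np.isnan(arr[-1, ...])
                                  ~~~^^^^^^^^^
IndexError: index -1 is out of bounds for axis 0 with size 0
```

The pack is unchanged. The arm blocks the side view, so I'll check the key in the scene picture.

```bash
python3 ang.py | tail -2
python3 - <<'E'
from h import *
a=cv2.resize(load('scene')[1][185:275,160:345],(800,389),interpolation=cv2.INTER_CUBIC)
cv2.imwrite('pics/final.png',a[:,:,::-1])
E
```

```text
14 [-0.00655683  0.06666652]
axis [-0.72244195 -0.69143158] ang 0.8073275633221433 radial [-0.00705683  0.00906652]
```

View pics/final.png

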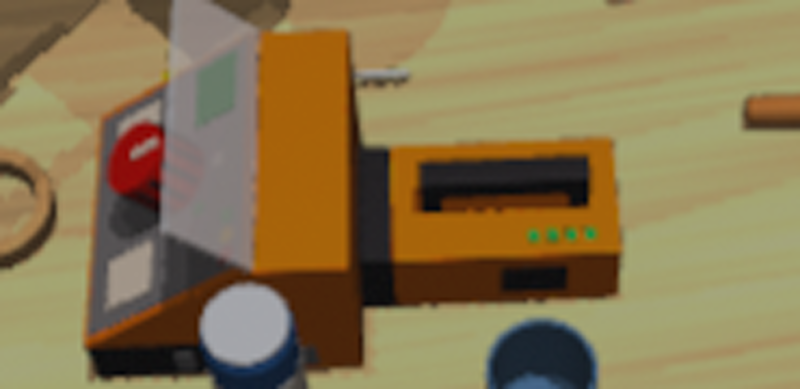

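The pointer at (145,148) is back at its home tilt, and the pack sits flush against the dock at (390,205). Handing in.

```bash
python3 -c "
from cell import hand_in; print(hand_in())"
```

```text
the job is handed in; nothing more can be done
None
```

The job is handed in at about 19 s on the robot's clock: the pack sits flush and square on the dock, and the key was turned to its stop, held for over two seconds and let go, and the last picture shows it back home.

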